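# Put the polishing kit back on its holders

### The job

Tidy the polishing bench: put the large buffing wheel over the spindle of the large round stand and the small buffing wheel over the spindle of the small round stand, each flat on its base with the hub up, lay the polishing-compound bar flat inside the wooden tray, lengthwise, and seat the aluminium rest plate, rib up, with both its holes down over the two dowel pins, flat on the grey block. Any order will do; let go of everything and leave the jar and the brush where they are.

Things in the scene. Friction and masses are not known exactly. Their poses are not given: they have to be found in the camera images.
- large_wheel: Loose large buffing wheel lying flat: a grey felt disc 100 mm in diameter and 20 mm thick with a pale square wooden hub on top (40 by 40 mm, sides along x and y, its top 52 mm above the underside). A bore 26 mm in diameter runs straight through. Grip it by the hub. About 160 g. Origin: centre of the underside; z up along the bore. Its place is large_stand.
- small_wheel: Loose small buffing wheel lying flat: a grey felt disc 66 mm in diameter and 20 mm thick with a pale square wooden hub on top (34 by 34 mm, sides along x and y, its top 52 mm above the underside). A bore 22 mm in diameter runs straight through. Grip it by the hub. About 90 g. Origin: centre of the underside; z up along the bore. Its place is small_stand.
- compound_bar: Loose bar of off-white polishing compound, a block 80 mm long (its x), 36 mm wide (its y) and 36 mm high (z). About 220 g. Origin: centre of the underside. Its place is bar_tray; the two ends are alike.
- rest_plate: Loose aluminium work-rest plate, 100 mm (its x) by 60 mm (its y), 8 mm thick, with two round through holes 13 mm in diameter at x = +36 and -36 mm on its long centre line, and an upright rib between them to grip: 40 mm long (x), 14 mm thick (y), its top 36 mm above the underside. About 220 g. Origin: centre of the underside; z up. Its place is rest_block; either way round fits.
- large_stand: Fixed spindle stand: a round white base 100 mm in diameter and 10 mm thick, with an upright steel spindle 14 mm in diameter in its middle; the spindle is straight up to 32 mm above the bench and tapers to a point at 46 mm. Origin: centre of the underside, on the bench; z up.
- small_stand: Fixed spindle stand: a round white base 66 mm in diameter and 10 mm thick, with an upright steel spindle 12 mm in diameter in its middle; the spindle is straight up to 32 mm above the bench and tapers to a point at 46 mm. Origin: centre of the underside, on the bench; z up.
- bar_tray: Fixed shallow open tray of pale wood, outside 112 mm (its x) by 68 mm (its y) and 12 mm high, walls 6 mm, inside 100 by 56 mm; its inner floor is 6 mm above the bench. Origin: centre of the underside, on the bench; z up.
- rest_block: Fixed grey block, 110 mm (its x) by 66 mm (its y), top 20 mm above the bench, with two upright steel dowel pins 9 mm in diameter at x = +36 and -36 mm on its long centre line; the pins are straight to 32 mm above the bench and taper to a 3 mm tip at 40 mm. Origin: centre of the underside, on the bench; z up.
- jar: Bystander: loose amber jar with a steel lid, 60 mm in diameter, 75 mm high, at the far edge of the work. Leave it alone. Origin: centre of the underside.
- brush: Bystander: loose flat hand brush with a wooden handle lying crosswise (about along world y) on the bench at the far edge of the work, 200 mm long, 42 mm wide, 20 mm high. Leave it alone. Origin: under its middle; x along its length to the bristles.
Things that resemble listed ones, but are neither listed nor needed, are in the scene too. Leave any orange or pink look-alike of the compound_bar alone.

How it is judged:
By the outcome, as a careful person would: the job done as asked, in the order asked, and still so for the second after the job is handed in, with the robot touching nothing.
It also fails if it takes over 112 s, if anything falls off the work surface, if the arm or the gripper's body presses on something with over 40 N, if the wrist force passes 120 N, or if a joint passes its speed limit or range.

### The arm

A 6-joint arm with a two-finger parallel gripper is mounted at the origin on the work surface. World frame = base frame: x ahead of the robot, y to its left, z up, the work surface at z = 0. Lengths are in m, angles in degrees, forces in N, time in s.
With the tool pointing down it reaches from about 0.35 to 0.875 m from the base axis. Payload 4.2 kg.
Tool frame: the origin (TCP) lies midway between the tips of the shut fingers; the grasp point (between the pads) lies 19 mm behind it; z points along the fingers, y is the line along which they close (so a half turn about z gives the same grasp; the last joint's range is limited). The gripper opens to 87 mm and grips with 3 to 60 N. Pads are 19 mm wide; open, the fingers measure 117 mm over their backs; the gripper's body (75 mm by 190 mm) begins 51 mm behind the grasp point.
Start: joints at [84.546, 22.042, 0.453, 0, -68.411, -14.817], TCP at [0.217, 0.586, 0.223] pointing down, gripper open.
Joint ranges: [-179.83, 179.83], [-69.29, 118.12], [-61.27, 80.66], [-181.25, 117.63], [-171.15, -9.14], [-177.46, 177.46]. Speed limits (degrees/s): [159.86, 159.86, 180, 180, 180, 180].

### API

Orientations are given as a 3x3 rotation matrix whose columns are the frame's x, y, z axes.
In Python, from station import * gives the robot as it stands. The module is installed in compiled form; this text tells all that it offers.
- The arm moves only by the tool servo_tool, never from a script. Its argument "deltas" is a list of rows, each an object of numbers: "tx", "ty", "tz": the shift along the tool's x, y, z in mm; "ax", "ay", "az": the turn, a rotation vector about the tool's x, y, z in rad; "claw": the finger opening in mm, from 0 to 87. In form: [{"tx": .., "ty": .., "tz": .., "ax": .., "ay": .., "az": .., "claw": ..}, ...]. A call has 1 to 12 rows; each row is the pose to reach, as a shift and turn from the pose commanded when the call began, along the tool's axes at that moment; what a row does not reach only later rows make up. A row lasts 1/12 s, in which the tool goes at most 41.7 mm and 7.16 degrees, less where a joint would pass 70% of its speed; a pose out of reach is approached as far as the arm can. A call with a gripper value outside its range is refused whole. The fingers move at their own pace and stop on an object; the grip force is fixed at half the most. Time passes only in rows, so rows that repeat a pose let the fingers close. It gives the time, the measured TCP pose, the force, the opening and the grip force at its end, in the units of the state.
- sense(): the state, without advancing time (a new reading comes with each control period).
- capture(name): name is "scene" or "top"; returns the picture (420x560x3 uint8, blue, green, red); there is no depth.
- calibration(name): a dict with "fx", "fy", "cx", "cy" (pixels), "cam_to_world" (4x4, takes a point from camera to world coordinates). Camera axes: x right, y down, z forward; pixel columns grow to the right and rows downward; lengths in m; the calibration is good to about 2 mm. A picture is of the moment at which its call begins. calibration takes no time and is no camera call.
- finish_job(): hands the job in; it is judged then, once.
Trained networks look in the newest picture that a camera, given by its name, has taken for a name from the list of things; names that differ only in an ending like _2 or _b are one class to them, and where a whole thing is asked for, a point or a joint stands for the part that bears it (a point fixed in the world has none). Each returns a list of dicts, best first, with "confidence" (0 to 1); they miss things now and then, are a little off and sometimes report something else, mostly with a low value. They report only what shows in the picture. A call takes as long as a camera call. They do not tell look-alikes from the thing itself.
- recognise(label, camera): "xyz" ([x, y, z] in m, in the coordinates of the camera as it stood for that picture, good to about 4 mm: the middle of the surface that is visible of it).
- trace(label, camera): "mask" (420x560 bool, what is visible of it).
The state is a dict: "time_s": time; "joints": joint angles; "joint_velocities": joint speeds; "effort": joint torques, N m; "tcp_pos": TCP position; "ee_rot": TCP orientation; "wrist_force": force on the tool from outside, world axes, zero at the start; "moment": the same for the moment, N m; "gripper_width": opening from 0.0 (shut) to 1.0 (fully open); "gripper_force": force on a finger pad.
Only numpy, scipy, OpenCV 4.12 (cv2) and the standard library are available. Lean on these libraries where they do the work, as an engineer would, in place of code of your own. Each camera call takes 0.05 s, during which the arm holds its last target. There are 200 camera calls.

## Working session

There is one attempt and no reset: what is moved stays moved. The work goes in short steps, Python scripts to look and compute and a tool call to move; the robot and the scene stay as the last step left them, time stands still between calls to the robot, and variables do not carry over. Pictures are saved under pics/ and viewed, at most 14 in all, crops included, and the job is handed in when it is done.

Besides the shell and the picture viewer there is one more tool, called after "Call:" as name([rows], argument=value, ...), one row to a line, values as JSON. servo_tool: Moves the arm, as the interface text tells. Its arguments: {"type":"object","properties":{"deltas":{"type":"array","items":{"type":"object","properties":{"tx":{"type":"number"},"ty":{"type":"number"},"tz":{"type":"number"},"ax":{"type":"number"},"ay":{"type":"number"},"az":{"type":"number"},"claw":{"type":"number"}}}}},"required":["deltas"]}

```bash
mkdir -p pics; python3 - <<'E'
from station import *
import cv2,numpy as np
for n in("top","scene"):
    cv2.imwrite(f"pics/{n}0.png",capture(n)); c=calibration(n); M=np.array(c["cam_to_world"]); print(n,c["fx"],c["cx"],c["cy"],M.round(3).tolist())
    for l in["large_wheel","small_wheel","compound_bar","rest_plate","large_stand","small_stand","bar_tray","rest_block","jar","brush"]:
        for r in recognise(l,n)[:4]:
            print(l,round(r["confidence"],2),(M@np.r_[r["xyz"],1])[:3].round(4))
s=sense();print(s)
E
```

```text
top 413.7718113406099 281.15549175314754 207.78224831853544 [[0.028, -0.974, 0.223, 0.315], [-1.0, -0.027, 0.005, -0.05], [0.002, -0.223, -0.975, 1.031], [0.0, 0.0, 0.0, 1.0]]
large_wheel 0.84 [ 0.6073 -0.3073  0.0234]
small_wheel 0.85 [0.6083 0.321  0.0187]
compound_bar 0.87 [ 0.2902 -0.2758  0.0399]
compound_bar 0.86 [ 0.3272 -0.4018  0.0361]
compound_bar 0.84 [ 0.4581 -0.443   0.0357]
compound_bar 0.57 [ 0.4429 -0.3299  0.0344]
rest_plate 0.87 [0.427  0.339  0.0081]
large_stand 0.82 [ 0.6016 -0.1232  0.0095]
bar_tray 0.93 [0.4392 0.1192 0.0057]
bar_tray 0.25 [0.4266 0.3356 0.0073]
rest_block 0.88 [ 0.4323 -0.1246  0.019 ]
rest_block 0.55 [ 0.6081 -0.3076  0.0252]
rest_block 0.24 [0.5973 0.1146 0.0065]
jar 0.58 [ 0.7506 -0.0591  0.0741]
brush 0.92 [0.7931 0.1983 0.017 ]
scene 508.1942320341446 278.6314020911733 209.89885546355606 [[-0.724, 0.585, -0.365, 1.048], [0.689, 0.626, -0.365, 0.446], [0.015, -0.516, -0.857, 1.22], [0.0, 0.0, 0.0, 1.0]]
large_wheel 0.87 [ 0.617  -0.2974  0.019 ]
small_wheel 0.95 [0.6232 0.331  0.0198]
compound_bar 0.87 [ 0.4618 -0.444   0.0406]
compound_bar
[... 503 characters left out ...]
103165e+01, -1.48166048e+01]), 'joint_velocities': array([-0.0332577 ,  0.09423585,  0.12613621,  0.03459916,  0.11064666,
       -0.05744797]), 'effort': array([-1.32303103e-03, -3.90479636e+01,  1.87622863e+01,  4.22482833e+00,
        1.54137245e-02, -6.52494379e-06]), 'tcp_pos': array([0.21649934, 0.58628851, 0.22254931]), 'ee_rot': array([[ 9.38071470e-01, -3.46441795e-01,  5.65363860e-06],
       [-3.46441795e-01, -9.38071470e-01,  8.31266922e-06],
       [ 2.42366102e-06, -9.75653454e-06, -1.00000000e+00]]), 'wrist_force': array([-1.38249275, -0.22771132, -0.70601072]), 'moment': array([-0.02326302,  0.04120251, -0.01129846]), 'gripper_force': 0.0, 'gripper_width': 1.0019282497024402}
```

View pics/top0.png

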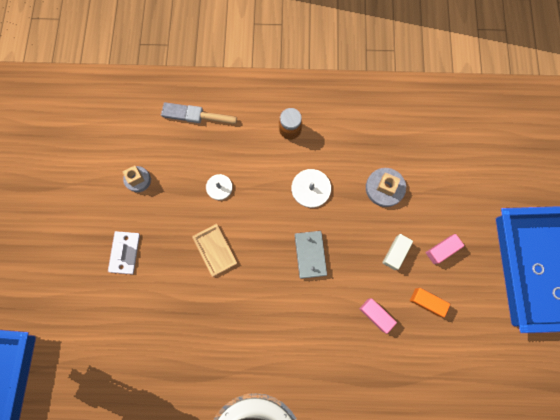

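View pics/scene0.png

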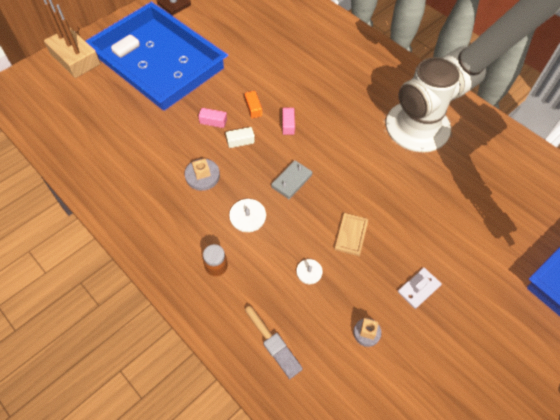

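```bash
cat > h.py <<'E'
from station import *
import cv2,numpy as np
from scipy.optimize import minimize
def box(l,w,z0,z1): return [[x*l/2,y*w/2,z] for x in(-1,1) for y in(-1,1) for z in(z0,z1)]
def cyl(d,z0,z1,x=0,d1=None):
    t=np.linspace(0,2*np.pi,40,endpoint=False); d1=d if d1 is None else d1
    return [[x+r/2*np.cos(a),r/2*np.sin(a),z] for z,r in((z0,d),(z1,d1)) for a in t]
MODEL={"large_wheel":[cyl(100,0,20),box(40,40,20,52)],"small_wheel":[cyl(66,0,20),box(34,34,20,52)],
"compound_bar":[box(80,36,0,36)],"rest_plate":[box(100,60,0,8),box(40,14,8,36)],
"large_stand":[cyl(100,0,10),cyl(14,10,32),cyl(14,32,46,0,0)],"small_stand":[cyl(66,0,10),cyl(12,10,32),cyl(12,32,46,0,0)],
"bar_tray":[box(112,68,0,12)],"rest_block":[box(110,66,0,20)]+[c for s in(36,-36) for c in(cyl(9,20,32,s),cyl(9,32,40,s,3))]}
def proj(P,n):
    c=calibration(n);T=np.linalg.inv(np.array(c["cam_to_world"]))
    q=np.c_[P,np.ones(len(P))]@T[:3].T
    return q[:,:2]/q[:,2:]*[c["fx"],c["fy"]]+[c["cx"],c["cy"]]
def fit(l,n,guess,z=0):
    ms=trace(l,n); u0=proj(np.array([[*guess[:2],.02+z]]),n)[0]
    if not ms: return None
    m=min((r["mask"] for r in ms),key=lambda m:np.hypot(*(np.argwhere(m).mean(0)[::-1]-u0)))
    ys,xs=np.where(m);o=np.array([xs.min()-15,ys.min()-15]);S=6;w,h=xs.max()-o[0]+15,ys.max()-o[1]+15
    M=cv2.resize(m[max(o[1],0):o[1]+h,max(o[0],0):o[0]+w].astype(np.float32),None,fx=S,fy=S,interpolation=cv2.INTER_LINEAR)>.5
    def cost(p):
        c,s=np.cos(p[2]),np.sin(p[2]);I=np.zeros(M.shape,np.uint8)
        for part in MODEL[l]:
            P=np.array(part)/1000;W=np.c_[P[:,0]*c-P[:,1]*s+p[0],P[:,0]*s+P[:,1]*c+p[1],P[:,2]+z]
            uv=((proj(W,n)-o+.5)*S-.5)
            cv2.fillConvexPoly(I,cv2.convexHull((uv*16).astype(np.int32)),1,shift=4)
        return 1-(I.astype(bool)&M).sum()/(I.astype(bool)|M).sum()
    best=None
    rots=[0] if "stand" in l else np.radians(np.arange(0,90 if "wheel" in l else 180,15))
    g=np.array(guess[:2])
    c0=[(cost([*g,a]),a) for a in rots]; c0.sort()
    for _,a in c0[:3]:
        s=np.array([[*g,a]]*4,float);s[1,0]+=.012;s[2,1]+=.012;s[3,2]+=.25
        r=minimize(cost,s[0],method="Nelder-Mead",options=dict(initial_simplex=s,xatol=1e-4,fatol=1e-4,maxiter=150))
        if best is None or r.fun<best.fun: best=r
    return best.x[0],best.x[1],np.degrees(best.x[2]),best.fun
E
cat > m.py <<'E'
from h import *
G=dict(large_wheel=(.607,-.307),small_wheel=(.612,.322),compound_bar=(.447,-.33),rest_plate=(.428,.340),large_stand=(.606,-.122),small_stand=(.601,.115),bar_tray=(.44,.117),rest_block=(.437,-.12))
if __name__=="__main__":
  capture("top");capture("scene")
  for l,g in G.items():
    for n in("top","scene"):
        r=fit(l,n,g); print(l,n,None if r is None else [round(float(v),4) for v in r])
E
time python3 m.py
```

```text
large_wheel top [0.6115, -0.3102, 25.7837, 0.0331]
large_wheel scene [0.6107, -0.312, 70.1558, 0.0755]
small_wheel top [0.6158, 0.3274, 24.0992, 0.0736]
small_wheel scene [0.6149, 0.3275, 24.2619, 0.0603]
compound_bar top [0.4459, -0.3342, 151.8348, 0.0851]
compound_bar scene [0.4458, -0.3323, 147.0307, 0.1263]
rest_plate top [0.428, 0.3417, -2.7281, 0.0457]
rest_plate scene [0.427, 0.3423, -3.6691, 0.0371]
large_stand top [0.6058, -0.1215, 8.6181, 0.0901]
large_stand scene [0.6047, -0.1194, 5.147, 0.0285]
small_stand top [0.6026, 0.1149, 7.8371, 0.0548]
small_stand scene [0.5996, 0.1157, 0.8644, 0.1537]
bar_tray top [0.4402, 0.1169, 29.1263, 0.0783]
bar_tray scene [0.4387, 0.1183, 29.6952, 0.0341]
rest_block top [0.4345, -0.1206, 8.1118, 0.0363]
rest_block scene [0.4331, -0.1203, 7.5311, 0.0659]
real	0m18.722s
user	0m7.318s
sys	0m0.482s
```

```bash
cat > ov.py <<'E'
from h import *
def crops(items,name,S=6,R=33):
    out=[]
    for n in("top","scene"):
        I=capture(n);row=[]
        for l,x,y,a,z in items:
            u=proj(np.array([[x,y,.02+z]]),n)[0].astype(int)
            J=cv2.resize(cv2.copyMakeBorder(I,50,50,50,50,0)[u[1]+50-R:u[1]+50+R,u[0]+50-R:u[0]+50+R],None,fx=S,fy=S,interpolation=cv2.INTER_CUBIC)
            a=np.radians(a);c,s=np.cos(a),np.sin(a)
            for p in MODEL[l]:
                P=np.array(p)/1000
                W=np.c_[P[:,0]*c-P[:,1]*s+x,P[:,0]*s+P[:,1]*c+y,P[:,2]+z]
                uv=(proj(W,n)-(u-R)+.5)*S-.5
                cv2.polylines(J,[cv2.convexHull((uv*16).astype(np.int32))],True,(0,255,0),1,cv2.LINE_AA,shift=4)
            row.append(J)
        out.append(np.hstack(row))
    J=np.vstack(out);k=min(800/J.shape[1],600/J.shape[0],1);cv2.imwrite("pics/"+name,cv2.resize(J,None,fx=k,fy=k,interpolation=cv2.INTER_AREA))
E
python3 - <<'E'
from ov import *
crops([("large_wheel",.611,-.311,25.7,0),("compound_bar",.4458,-.3335,150,0),("rest_plate",.4275,.342,-3,0),("small_wheel",.6153,.3275,24.2,0)],"o1.png",S=3)
E
```

```text
(no output)
```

View pics/o1.png

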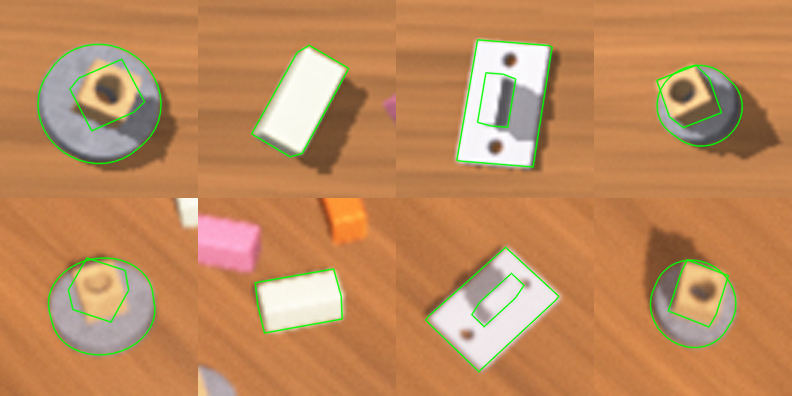

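```bash
cat > go.py <<'E'
import sys
from h import *
def go(x,y,z,yaw):
    s=sense();R=s["ee_rot"];d=R.T@(np.array([x,y,z])-s["tcp_pos"])*1000
    cur=np.degrees(np.arctan2(R[1,0],R[0,0]));t=(yaw-cur+90)%180-90
    print("t",s["time_s"].__round__(2),"tcp",s["tcp_pos"].round(4),"yaw",round(cur,2),"tilt",R[:2,2].round(4),"j6",s["joints"][5].round(1),"w",round(s["gripper_width"]*87,1),"F",s["wrist_force"].round(1))
    print("tx %.1f ty %.1f tz %.1f az %.4f"%(*d,-np.radians(t)),"rows>=",max(np.linalg.norm(d)/41.7,abs(t)/7.16).round(1))
if __name__=="__main__": go(*map(float,sys.argv[1:]))
E
python3 go.py .4275 .342 .1 -3.2
```

```text
t 2.1 tcp [0.2165 0.5863 0.2225] yaw -20.27 tilt [-0.     -0.0001] j6 -14.8 w 86.5 F [ 0.6 -0.3 -0.3]
tx 282.6 ty 156.0 tz 122.6 az -0.2980 rows>= 8.3
```

Call:
servo_tool([
  {"tx": 35, "ty": 20, "tz": 15, "az": -0.04, "claw": 60},
  {"tx": 70, "ty": 39, "tz": 30, "az": -0.08, "claw": 60},
  {"tx": 105, "ty": 58, "tz": 45, "az": -0.12, "claw": 60},
  {"tx": 140, "ty": 77, "tz": 60, "az": -0.16, "claw": 60},
  {"tx": 175, "ty": 97, "tz": 76, "az": -0.2, "claw": 60},
  {"tx": 210, "ty": 116, "tz": 91, "az": -0.24, "claw": 60},
  {"tx": 245, "ty": 135, "tz": 106, "az": -0.27, "claw": 60},
  {"tx": 270, "ty": 149, "tz": 117, "az": -0.29, "claw": 60},
  {"tx": 282.6, "ty": 156, "tz": 122.6, "az": -0.298, "claw": 60},
  {"tx": 282.6, "ty": 156, "tz": 122.6, "az": -0.298, "claw": 60},
  {"tx": 282.6, "ty": 156, "tz": 122.6, "az": -0.298, "claw": 60},
  {"tx": 282.6, "ty": 156, "tz": 122.6, "az": -0.298, "claw": 60},
])

```text
schema error: expected keys tx, ty, tz, ax, ay, az, claw
```

```bash
python3 go.py .4275 .342 .013 -3.2; python3 - <<'E'
from ov import *
crops([("rest_plate",.4275,.342,-3.2,0)],"o2.png",S=6,R=50)
E
```

```text
t 2.1 tcp [0.2165 0.5863 0.2225] yaw -20.27 tilt [-0.     -0.0001] j6 -14.8 w 86.5 F [ 0.6 -0.3 -0.3]
tx 282.5 ty 156.0 tz 209.6 az -0.2980 rows>= 9.2
```

View pics/o2.png

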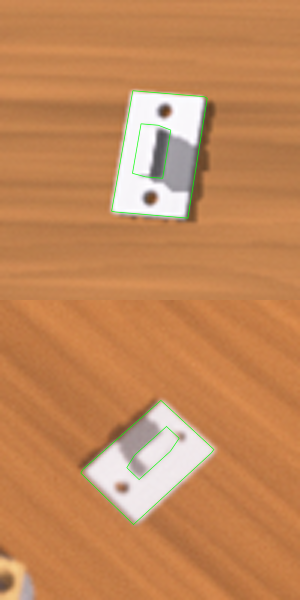

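The move was refused (every key is needed). The picture shows the plate outline and rib fitting well in both views (top (160,155), scene (148,462)). I'm resending with all keys.

Call:
servo_tool([
  {"tx": 35, "ty": 20, "tz": 15, "ax": 0, "ay": 0, "az": -0.04, "claw": 60},
  {"tx": 70, "ty": 39, "tz": 30, "ax": 0, "ay": 0, "az": -0.08, "claw": 60},
  {"tx": 105, "ty": 58, "tz": 45, "ax": 0, "ay": 0, "az": -0.12, "claw": 60},
  {"tx": 140, "ty": 77, "tz": 60, "ax": 0, "ay": 0, "az": -0.16, "claw": 60},
  {"tx": 175, "ty": 97, "tz": 76, "ax": 0, "ay": 0, "az": -0.2, "claw": 60},
  {"tx": 210, "ty": 116, "tz": 91, "ax": 0, "ay": 0, "az": -0.24, "claw": 60},
  {"tx": 245, "ty": 135, "tz": 106, "ax": 0, "ay": 0, "az": -0.27, "claw": 60},
  {"tx": 270, "ty": 149, "tz": 117, "ax": 0, "ay": 0, "az": -0.29, "claw": 60},
  {"tx": 282.6, "ty": 156, "tz": 122.6, "ax": 0, "ay": 0, "az": -0.298, "claw": 60},
  {"tx": 282.6, "ty": 156, "tz": 122.6, "ax": 0, "ay": 0, "az": -0.298, "claw": 60},
  {"tx": 282.6, "ty": 156, "tz": 122.6, "ax": 0, "ay": 0, "az": -0.298, "claw": 60},
  {"tx": 282.6, "ty": 156, "tz": 122.6, "ax": 0, "ay": 0, "az": -0.298, "claw": 60},
])

```text
time_s: 3.2
tcp_pos: [0.4277, 0.3429, 0.1005]
ee_rot: [[0.998, -0.055, 0.001], [-0.055, -0.998, 0.001], [0.001, -0.001, -1.0]]
wrist_force: [-0.2, -0.2, 0.2]
gripper_width: 0.687
gripper_force: 0.0
```

```bash
python3 go.py .4275 .342 .013 -3.2
```

```text
t 3.2 tcp [0.4277 0.3429 0.1005] yaw -3.18 tilt [0.0009 0.001 ] j6 31.1 w 59.7 F [-0.2 -0.2  0.2]
tx -0.3 ty 1.0 tz 87.5 az 0.0004 rows>= 2.1
```

Call:
servo_tool([
  {"tx": 0, "ty": 0, "tz": 35, "ax": 0, "ay": 0, "az": 0, "claw": 60},
  {"tx": 0, "ty": 0, "tz": 65, "ax": 0, "ay": 0, "az": 0, "claw": 60},
  {"tx": 0, "ty": 0, "tz": 80, "ax": 0, "ay": 0, "az": 0, "claw": 60},
  {"tx": 0, "ty": 0, "tz": 87, "ax": 0, "ay": 0, "az": 0, "claw": 50},
  {"tx": 0, "ty": 0, "tz": 87, "ax": 0, "ay": 0, "az": 0, "claw": 30},
  {"tx": 0, "ty": 0, "tz": 87, "ax": 0, "ay": 0, "az": 0, "claw": 15},
  {"tx": 0, "ty": 0, "tz": 87, "ax": 0, "ay": 0, "az": 0, "claw": 5},
  {"tx": 0, "ty": 0, "tz": 87, "ax": 0, "ay": 0, "az": 0, "claw": 5},
  {"tx": 0, "ty": 0, "tz": 87, "ax": 0, "ay": 0, "az": 0, "claw": 5},
  {"tx": 0, "ty": 0, "tz": 87, "ax": 0, "ay": 0, "az": 0, "claw": 5},
  {"tx": 0, "ty": 0, "tz": 87, "ax": 0, "ay": 0, "az": 0, "claw": 5},
  {"tx": 0, "ty": 0, "tz": 87, "ax": 0, "ay": 0, "az": 0, "claw": 5},
])

```text
time_s: 4.2
tcp_pos: [0.4277, 0.3422, 0.0135]
ee_rot: [[0.998, -0.056, 0.0], [-0.056, -0.998, 0.001], [0.0, -0.001, -1.0]]
wrist_force: [-1.0, -0.0, 3.1]
gripper_width: 0.156
gripper_force: 30.0
```

```bash
python3 go.py .434 -.1205 .1 7.8
```

```text
t 4.2 tcp [0.4277 0.3422 0.0135] yaw -3.18 tilt [0.0005 0.0005] j6 31.2 w 13.6 F [-1.  -0.   3.1]
tx 32.0 ty 461.6 tz -86.8 az -0.1917 rows>= 11.3
```

Call:
servo_tool([
  {"tx": 0, "ty": 0, "tz": -20, "ax": 0, "ay": 0, "az": 0, "claw": 5},
  {"tx": 0, "ty": 0, "tz": -55, "ax": 0, "ay": 0, "az": 0, "claw": 5},
  {"tx": 1, "ty": 20, "tz": -80, "ax": 0, "ay": 0, "az": -0.01, "claw": 5},
  {"tx": 3, "ty": 50, "tz": -87, "ax": 0, "ay": 0, "az": -0.02, "claw": 5},
  {"tx": 6, "ty": 88, "tz": -87, "ax": 0, "ay": 0, "az": -0.04, "claw": 5},
  {"tx": 9, "ty": 126, "tz": -87, "ax": 0, "ay": 0, "az": -0.05, "claw": 5},
  {"tx": 11, "ty": 164, "tz": -87, "ax": 0, "ay": 0, "az": -0.07, "claw": 5},
  {"tx": 14, "ty": 202, "tz": -87, "ax": 0, "ay": 0, "az": -0.085, "claw": 5},
  {"tx": 17, "ty": 240, "tz": -87, "ax": 0, "ay": 0, "az": -0.1, "claw": 5},
  {"tx": 19, "ty": 278, "tz": -87, "ax": 0, "ay": 0, "az": -0.115, "claw": 5},
  {"tx": 22, "ty": 316, "tz": -87, "ax": 0, "ay": 0, "az": -0.13, "claw": 5},
  {"tx": 24, "ty": 350, "tz": -87, "ax": 0, "ay": 0, "az": -0.145, "claw": 5},
])

```text
time_s: 5.2
tcp_pos: [0.4309, -0.0109, 0.0997]
ee_rot: [[0.996, 0.089, -0.001], [0.089, -0.996, -0.0], [-0.001, -0.0, -1.0]]
wrist_force: [0.7, -0.5, -2.1]
gripper_width: 0.157
gripper_force: 30.0
```

Call:
servo_tool([
  {"tx": 5, "ty": 35, "tz": 0, "ax": 0, "ay": 0, "az": -0.015, "claw": 5},
  {"tx": 10, "ty": 65, "tz": 0, "ax": 0, "ay": 0, "az": -0.03, "claw": 5},
  {"tx": 15, "ty": 90, "tz": 0, "ax": 0, "ay": 0, "az": -0.04, "claw": 5},
  {"tx": 20, "ty": 105, "tz": 0, "ax": 0, "ay": 0, "az": -0.047, "claw": 5},
  {"tx": 23.5, "ty": 110, "tz": 0, "ax": 0, "ay": 0, "az": -0.047, "claw": 5},
  {"tx": 23.5, "ty": 110, "tz": 0, "ax": 0, "ay": 0, "az": -0.047, "claw": 5},
  {"tx": 23.5, "ty": 110, "tz": 0, "ax": 0, "ay": 0, "az": -0.047, "claw": 5},
  {"tx": 23.5, "ty": 110, "tz": 0, "ax": 0, "ay": 0, "az": -0.047, "claw": 5},
])

```text
time_s: 5.87
tcp_pos: [0.4646, -0.1155, 0.0997]
ee_rot: [[0.991, 0.136, -0.001], [0.136, -0.991, 0.0], [-0.001, -0.0, -1.0]]
wrist_force: [-0.3, 0.1, -2.1]
gripper_width: 0.158
gripper_force: 30.0
```

```bash
python3 go.py .434 -.1205 .1 7.8;python3 - <<'E'
from ov import *
from h import sense
t=sense()["tcp_pos"]
crops([("rest_plate",t[0],t[1],7.8,t[2]-.0135),("rest_block",.4338,-.1205,7.8,0)],"o3.png",S=6,R=50)
E
```

```text
t 5.87 tcp [ 0.4646 -0.1155  0.0997] yaw 7.84 tilt [-0.001   0.0002] j6 92.3 w 13.7 F [-0.3  0.1 -2.1]
tx -30.9 ty 0.8 tz -0.3 az 0.0007 rows>= 0.7
```

View pics/o3.png

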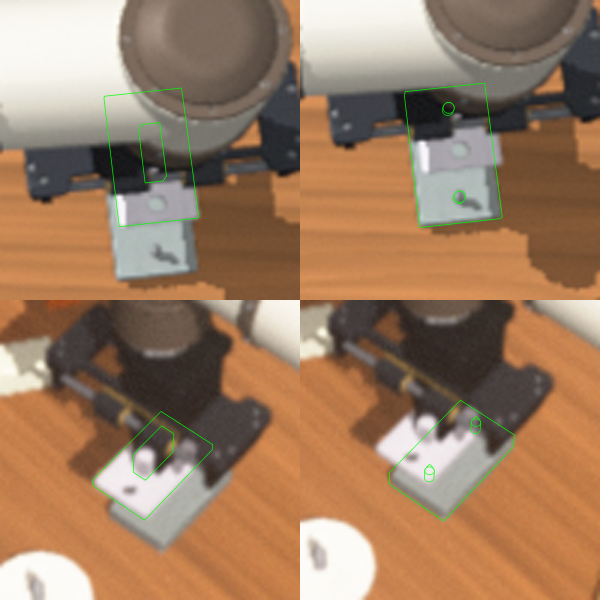

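Call:
servo_tool([
  {"tx": -15, "ty": 0.4, "tz": 0, "ax": 0, "ay": 0, "az": 0, "claw": 5},
  {"tx": -28, "ty": 0.8, "tz": 12, "ax": 0, "ay": 0, "az": 0, "claw": 5},
  {"tx": -30.9, "ty": 0.8, "tz": 26, "ax": 0, "ay": 0, "az": 0, "claw": 5},
  {"tx": -30.9, "ty": 0.8, "tz": 38, "ax": 0, "ay": 0, "az": 0, "claw": 5},
  {"tx": -30.9, "ty": 0.8, "tz": 40, "ax": 0, "ay": 0, "az": 0, "claw": 5},
  {"tx": -30.9, "ty": 0.8, "tz": 40, "ax": 0, "ay": 0, "az": 0, "claw": 5},
  {"tx": -30.9, "ty": 0.8, "tz": 40, "ax": 0, "ay": 0, "az": 0, "claw": 5},
])

```text
time_s: 6.55
tcp_pos: [0.4354, -0.1208, 0.0605]
ee_rot: [[0.991, 0.137, 0.001], [0.137, -0.991, -0.0], [0.001, 0.0, -1.0]]
wrist_force: [0.1, -0.3, -2.1]
gripper_width: 0.157
gripper_force: 30.0
```

```bash
python3 go.py .434 -.1205 .033 7.8;python3 - <<'E'
from ov import *
from h import sense
t=sense()["tcp_pos"]
crops([("rest_plate",t[0],t[1],7.8,t[2]-.0135),("rest_block",.4338,-.1205,7.8,0)],"o4.png",S=6,R=40)
E
```

```text
t 6.55 tcp [ 0.4354 -0.1208  0.0605] yaw 7.87 tilt [ 0.001  -0.0002] j6 92.6 w 13.6 F [ 0.1 -0.3 -2.1]
tx -1.3 ty -0.5 tz 27.5 az 0.0013 rows>= 0.7
```

View pics/o4.png

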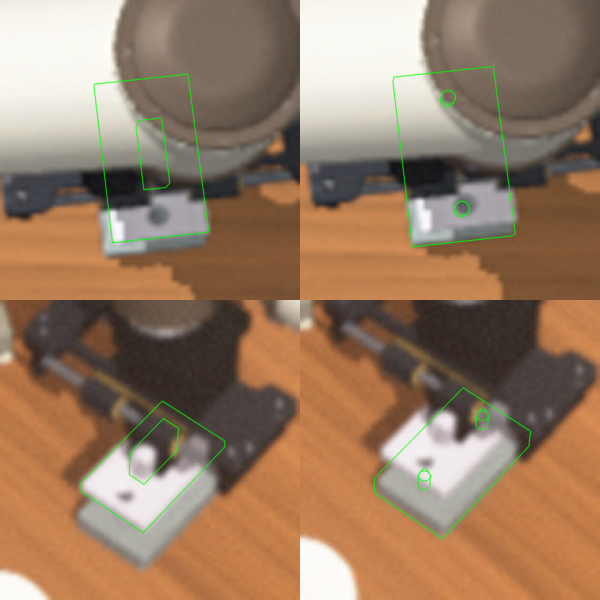

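Call:
servo_tool([
  {"tx": -0.7, "ty": -0.3, "tz": 0, "ax": 0, "ay": 0, "az": 0, "claw": 5},
  {"tx": -1, "ty": -0.3, "tz": 5, "ax": 0, "ay": 0, "az": 0, "claw": 5},
  {"tx": -1, "ty": -0.3, "tz": 10, "ax": 0, "ay": 0, "az": 0, "claw": 5},
  {"tx": -1, "ty": -0.3, "tz": 14, "ax": 0, "ay": 0, "az": 0, "claw": 5},
  {"tx": -1, "ty": -0.3, "tz": 18, "ax": 0, "ay": 0, "az": 0, "claw": 5},
  {"tx": -1, "ty": -0.3, "tz": 20, "ax": 0, "ay": 0, "az": 0, "claw": 5},
  {"tx": -1, "ty": -0.3, "tz": 20, "ax": 0, "ay": 0, "az": 0, "claw": 5},
])

```text
time_s: 7.23
tcp_pos: [0.4332, -0.1211, 0.0392]
ee_rot: [[0.991, 0.136, -0.002], [0.136, -0.991, -0.0], [-0.002, -0.0, -1.0]]
wrist_force: [-0.5, 0.3, -1.4]
gripper_width: 0.158
gripper_force: 30.0
```

```bash
python3 go.py .434 -.1205 .0335 7.8
```

```text
t 7.23 tcp [ 0.4332 -0.1211  0.0392] yaw 7.8 tilt [-0.0016 -0.0001] j6 92.6 w 13.8 F [-0.5  0.3 -1.4]
tx 0.9 ty -0.5 tz 5.7 az -0.0001 rows>= 0.1
```

Call:
servo_tool([
  {"tx": 0, "ty": 0, "tz": 3, "ax": 0, "ay": 0, "az": 0, "claw": 5},
  {"tx": 0, "ty": 0, "tz": 5, "ax": 0, "ay": 0, "az": 0, "claw": 5},
  {"tx": 0, "ty": 0, "tz": 6, "ax": 0, "ay": 0, "az": 0, "claw": 5},
  {"tx": 0, "ty": 0, "tz": 6, "ax": 0, "ay": 0, "az": 0, "claw": 5},
])

```text
time_s: 7.57
tcp_pos: [0.4335, -0.1211, 0.0337]
ee_rot: [[0.991, 0.136, -0.001], [0.136, -0.991, -0.0], [-0.001, -0.0, -1.0]]
wrist_force: [-0.1, -0.2, -2.4]
gripper_width: 0.156
gripper_force: 30.0
```

Call:
servo_tool([
  {"tx": 0, "ty": 0, "tz": 0, "ax": 0, "ay": 0, "az": 0, "claw": 35},
  {"tx": 0, "ty": 0, "tz": 0, "ax": 0, "ay": 0, "az": 0, "claw": 40},
  {"tx": 0, "ty": 0, "tz": 0, "ax": 0, "ay": 0, "az": 0, "claw": 40},
  {"tx": 0, "ty": 0, "tz": 0, "ax": 0, "ay": 0, "az": 0, "claw": 40},
  {"tx": 0, "ty": 0, "tz": -20, "ax": 0, "ay": 0, "az": 0, "claw": 60},
  {"tx": 0, "ty": 0, "tz": -50, "ax": 0, "ay": 0, "az": 0, "claw": 60},
  {"tx": 0, "ty": 0, "tz": -75, "ax": 0, "ay": 0, "az": 0, "claw": 60},
  {"tx": 0, "ty": 0, "tz": -80, "ax": 0, "ay": 0, "az": 0, "claw": 60},
])

```text
time_s: 8.23
tcp_pos: [0.4366, -0.1212, 0.1181]
ee_rot: [[0.991, 0.137, 0.009], [0.137, -0.991, -0.0], [0.009, 0.002, -1.0]]
wrist_force: [1.0, -0.2, 1.0]
gripper_width: 0.649
gripper_force: 0.0
```

```bash
python3 go.py .4458 -.3333 .11 -30.5; python3 go.py .4458 -.3333 .11 -30.5
```

```text
t 8.23 tcp [ 0.4366 -0.1212  0.1181] yaw 7.87 tilt [ 0.0088 -0.0004] j6 92.6 w 56.5 F [ 1.  -0.2  1. ]
tx -20.0 ty 211.4 tz 8.3 az 0.6696 rows>= 5.4
t 8.23 tcp [ 0.4366 -0.1212  0.1181] yaw 7.87 tilt [ 0.0088 -0.0004] j6 92.6 w 56.5 F [ 1.  -0.2  1. ]
tx -20.0 ty 211.4 tz 8.3 az 0.6696 rows>= 5.4
```

Call:
servo_tool([
  {"tx": -2, "ty": 25, "tz": 0, "ax": 0, "ay": 0, "az": 0.1, "claw": 70},
  {"tx": -5, "ty": 60, "tz": 0, "ax": 0, "ay": 0, "az": 0.2, "claw": 70},
  {"tx": -9, "ty": 98, "tz": 0, "ax": 0, "ay": 0, "az": 0.3, "claw": 70},
  {"tx": -12, "ty": 136, "tz": 0, "ax": 0, "ay": 0, "az": 0.4, "claw": 70},
  {"tx": -16, "ty": 172, "tz": 0, "ax": 0, "ay": 0, "az": 0.5, "claw": 70},
  {"tx": -18, "ty": 200, "tz": 5, "ax": 0, "ay": 0, "az": 0.6, "claw": 70},
  {"tx": -20, "ty": 211.4, "tz": 8, "ax": 0, "ay": 0, "az": 0.66, "claw": 70},
  {"tx": -20, "ty": 211.4, "tz": 8, "ax": 0, "ay": 0, "az": 0.66, "claw": 70},
  {"tx": -20, "ty": 211.4, "tz": 8, "ax": 0, "ay": 0, "az": 0.66, "claw": 70},
  {"tx": -20, "ty": 211.4, "tz": 8, "ax": 0, "ay": 0, "az": 0.66, "claw": 70},
])

```text
time_s: 9.07
tcp_pos: [0.4422, -0.3326, 0.1057]
ee_rot: [[0.867, -0.499, -0.001], [-0.499, -0.867, 0.0], [-0.001, -0.0, -1.0]]
wrist_force: [0.4, -0.9, 0.5]
gripper_width: 0.805
gripper_force: 0.0
```

```bash
python3 go.py .4458 -.3333 .010 -30; python3 - <<'E'
from ov import *
crops([("rest_plate",.434,-.1205,7.8,.02),("compound_bar",.4458,-.3333,-30,0)],"o5.png",S=6,R=40)
for n in("top","scene"): print(fit("rest_plate",n,(.434,-.1205),.02))
E
```

```text
t 9.07 tcp [ 0.4422 -0.3326  0.1057] yaw -29.94 tilt [-0.0007  0.0005] j6 80.2 w 70.0 F [ 0.4 -0.9  0.5]
tx 3.5 ty -1.2 tz 95.7 az 0.0011 rows>= 2.3
(np.float64(0.4347676000438534), np.float64(-0.11644443862022524), np.float64(1.4221082286915245), np.float64(0.3462421266147112))
(np.float64(0.4317108689562675), np.float64(-0.12146222259885668), np.float64(7.493891966910719), np.float64(0.03468731976600481))
```

View pics/o5.png

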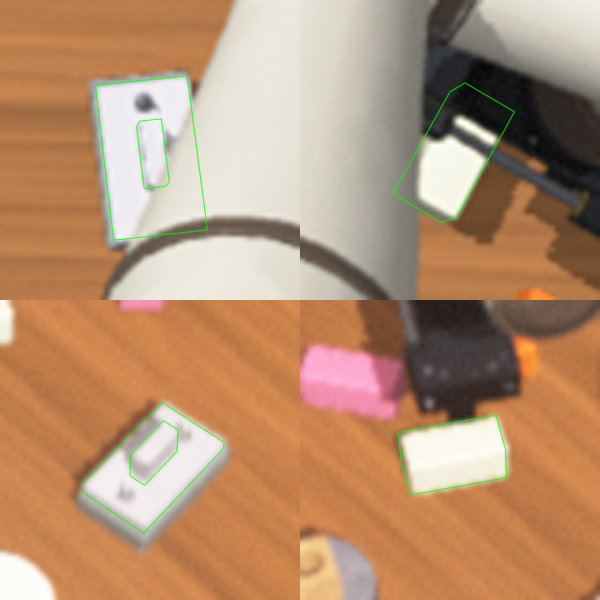

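The plate is seated, with both pins showing through its holes (scene crop (125,495) and (185,435)). The bar matches its outline, so I'm going down on it.

Call:
servo_tool([
  {"tx": 2, "ty": -1, "tz": 35, "ax": 0, "ay": 0, "az": 0, "claw": 70},
  {"tx": 3.5, "ty": -1, "tz": 68, "ax": 0, "ay": 0, "az": 0, "claw": 70},
  {"tx": 3.5, "ty": -1, "tz": 88, "ax": 0, "ay": 0, "az": 0, "claw": 70},
  {"tx": 3.5, "ty": -1, "tz": 96, "ax": 0, "ay": 0, "az": 0, "claw": 60},
  {"tx": 3.5, "ty": -1, "tz": 96, "ax": 0, "ay": 0, "az": 0, "claw": 50},
  {"tx": 3.5, "ty": -1, "tz": 96, "ax": 0, "ay": 0, "az": 0, "claw": 40},
  {"tx": 3.5, "ty": -1, "tz": 96, "ax": 0, "ay": 0, "az": 0, "claw": 30},
  {"tx": 3.5, "ty": -1, "tz": 96, "ax": 0, "ay": 0, "az": 0, "claw": 25},
  {"tx": 3.5, "ty": -1, "tz": 96, "ax": 0, "ay": 0, "az": 0, "claw": 25},
  {"tx": 3.5, "ty": -1, "tz": 96, "ax": 0, "ay": 0, "az": 0, "claw": 25},
])

```text
time_s: 10.1
tcp_pos: [0.4469, -0.3344, 0.0113]
ee_rot: [[0.866, -0.5, 0.002], [-0.5, -0.866, -0.001], [0.003, -0.0, -1.0]]
wrist_force: [0.6, -0.4, 4.6]
gripper_width: 0.417
gripper_force: 29.9
```

```bash
python3 go.py .4395 .1176 .13 29.4
```

```text
t 10.1 tcp [ 0.4469 -0.3344  0.0113] yaw -29.99 tilt [ 0.0023 -0.001 ] j6 80.2 w 36.2 F [ 0.6 -0.4  4.6]
tx -232.0 ty -387.8 tz -119.2 az -1.0365 rows>= 11.2
```

Call:
servo_tool([
  {"tx": 0, "ty": 0, "tz": -20, "ax": 0, "ay": 0, "az": 0, "claw": 25},
  {"tx": 0, "ty": 0, "tz": -55, "ax": 0, "ay": 0, "az": 0, "claw": 25},
  {"tx": 0, "ty": 0, "tz": -90, "ax": 0, "ay": 0, "az": 0, "claw": 25},
  {"tx": -8, "ty": -14, "tz": -112, "ax": 0, "ay": 0, "az": -0.05, "claw": 25},
  {"tx": -25, "ty": -42, "tz": -120, "ax": 0, "ay": 0, "az": -0.13, "claw": 25},
  {"tx": -44, "ty": -74, "tz": -120, "ax": 0, "ay": 0, "az": -0.22, "claw": 25},
  {"tx": -64, "ty": -107, "tz": -120, "ax": 0, "ay": 0, "az": -0.31, "claw": 25},
  {"tx": -84, "ty": -140, "tz": -120, "ax": 0, "ay": 0, "az": -0.4, "claw": 25},
  {"tx": -103, "ty": -172, "tz": -120, "ax": 0, "ay": 0, "az": -0.49, "claw": 25},
  {"tx": -122, "ty": -204, "tz": -120, "ax": 0, "ay": 0, "az": -0.58, "claw": 25},
  {"tx": -141, "ty": -236, "tz": -120, "ax": 0, "ay": 0, "az": -0.67, "claw": 25},
  {"tx": -156, "ty": -260, "tz": -120, "ax": 0, "ay": 0, "az": -0.75, "claw": 25},
])

```text
time_s: 11.1
tcp_pos: [0.4403, -0.0287, 0.1301]
ee_rot: [[0.973, 0.229, 0.0], [0.229, -0.973, 0.001], [0.001, -0.001, -1.0]]
wrist_force: [-0.2, 0.3, -3.1]
gripper_width: 0.415
gripper_force: 29.9
```

```bash
python3 go.py .4395 .1176 .13 29.4
```

```text
t 11.1 tcp [ 0.4403 -0.0287  0.1301] yaw 13.25 tilt [0.0004 0.0007] j6 85.8 w 36.1 F [-0.2  0.3 -3.1]
tx 32.7 ty -142.6 tz 0.2 az -0.2818 rows>= 3.5
```

Call:
servo_tool([
  {"tx": 6, "ty": -28, "tz": 0, "ax": 0, "ay": 0, "az": -0.06, "claw": 25},
  {"tx": 14, "ty": -63, "tz": 0, "ax": 0, "ay": 0, "az": -0.14, "claw": 25},
  {"tx": 22, "ty": -98, "tz": 0, "ax": 0, "ay": 0, "az": -0.22, "claw": 25},
  {"tx": 29, "ty": -126, "tz": 0, "ax": 0, "ay": 0, "az": -0.27, "claw": 25},
  {"tx": 32, "ty": -138, "tz": 20, "ax": 0, "ay": 0, "az": -0.28, "claw": 25},
  {"tx": 32, "ty": -138, "tz": 45, "ax": 0, "ay": 0, "az": -0.28, "claw": 25},
  {"tx": 32, "ty": -138, "tz": 60, "ax": 0, "ay": 0, "az": -0.28, "claw": 25},
  {"tx": 32, "ty": -138, "tz": 60, "ax": 0, "ay": 0, "az": -0.28, "claw": 25},
  {"tx": 32, "ty": -138, "tz": 60, "ax": 0, "ay": 0, "az": -0.28, "claw": 25},
])

```text
time_s: 11.85
tcp_pos: [0.4407, 0.1103, 0.0696]
ee_rot: [[0.874, 0.485, -0.002], [0.485, -0.874, -0.001], [-0.002, 0.0, -1.0]]
wrist_force: [-0.7, 0.7, -2.5]
gripper_width: 0.412
gripper_force: 29.9
```

```bash
python3 go.py .4395 .1176 .0177 29.4;python3 - <<'E'
from ov import *
t=sense()["tcp_pos"]
crops([("compound_bar",t[0],t[1],29.4,t[2]-.0113),("bar_tray",.4395,.1176,29.4,0)],"o6.png",S=6,R=40)
E
```

```text
t 11.85 tcp [0.4407 0.1103 0.0696] yaw 29.01 tilt [-0.0017 -0.0013] j6 84.4 w 35.9 F [-0.7  0.7 -2.5]
tx 2.5 ty -7.0 tz 51.9 az -0.0067 rows>= 1.3
```

View pics/o6.png

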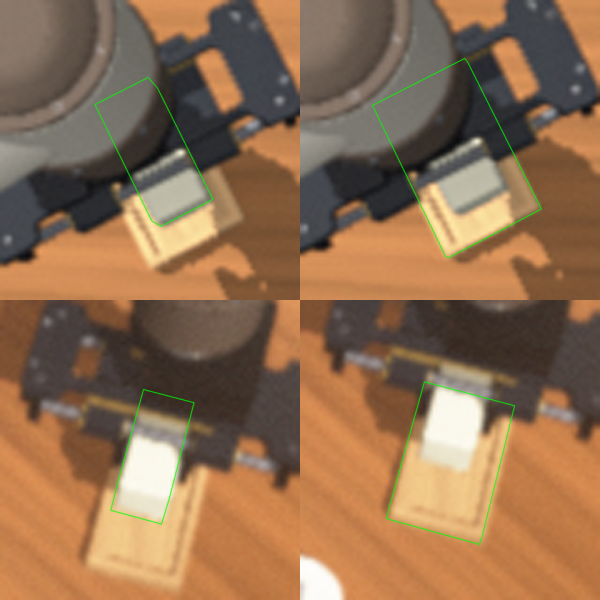

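Bar and tray match their predicted outlines (scene crop (150,460) and (450,470)). I'm lowering it with the remaining correction.

Call:
servo_tool([
  {"tx": 2.5, "ty": -6, "tz": 5, "ax": 0, "ay": 0, "az": -0.007, "claw": 25},
  {"tx": 2.5, "ty": -7, "tz": 20, "ax": 0, "ay": 0, "az": -0.007, "claw": 25},
  {"tx": 2.5, "ty": -7, "tz": 35, "ax": 0, "ay": 0, "az": -0.007, "claw": 25},
  {"tx": 2.5, "ty": -7, "tz": 45, "ax": 0, "ay": 0, "az": -0.007, "claw": 25},
  {"tx": 2.5, "ty": -7, "tz": 50, "ax": 0, "ay": 0, "az": -0.007, "claw": 25},
  {"tx": 2.5, "ty": -7, "tz": 51, "ax": 0, "ay": 0, "az": -0.007, "claw": 25},
  {"tx": 2.5, "ty": -7, "tz": 51, "ax": 0, "ay": 0, "az": -0.007, "claw": 25},
])

```text
time_s: 12.53
tcp_pos: [0.4405, 0.1184, 0.0193]
ee_rot: [[0.871, 0.491, 0.001], [0.491, -0.871, 0.0], [0.001, 0.0, -1.0]]
wrist_force: [0.1, -0.2, -2.4]
gripper_width: 0.41
gripper_force: 29.9
```

```bash
python3 go.py .4395 .1176 .0177 29.4
```

```text
t 12.53 tcp [0.4405 0.1184 0.0193] yaw 29.41 tilt [0.0008 0.0004] j6 83.8 w 35.7 F [ 0.1 -0.2 -2.4]
tx -1.3 ty 0.2 tz 1.6 az 0.0002 rows>= 0.0
```

Call:
servo_tool([
  {"tx": -1, "ty": 0, "tz": 1, "ax": 0, "ay": 0, "az": 0, "claw": 25},
  {"tx": -1, "ty": 0, "tz": 1.5, "ax": 0, "ay": 0, "az": 0, "claw": 25},
  {"tx": -1, "ty": 0, "tz": 1.5, "ax": 0, "ay": 0, "az": 0, "claw": 45},
  {"tx": -1, "ty": 0, "tz": 1.5, "ax": 0, "ay": 0, "az": 0, "claw": 55},
  {"tx": -1, "ty": 0, "tz": 1.5, "ax": 0, "ay": 0, "az": 0, "claw": 60},
  {"tx": -1, "ty": 0, "tz": 1.5, "ax": 0, "ay": 0, "az": 0, "claw": 60},
  {"tx": -1, "ty": 0, "tz": -20, "ax": 0, "ay": 0, "az": 0, "claw": 65},
  {"tx": -1, "ty": 0, "tz": -55, "ax": 0, "ay": 0, "az": 0, "claw": 65},
  {"tx": -1, "ty": 0, "tz": -85, "ax": 0, "ay": 0, "az": 0, "claw": 65},
  {"tx": -1, "ty": 0, "tz": -100, "ax": 0, "ay": 0, "az": 0, "claw": 65},
])

```text
time_s: 13.37
tcp_pos: [0.441, 0.1185, 0.1227]
ee_rot: [[0.871, 0.492, 0.006], [0.492, -0.871, 0.003], [0.006, 0.0, -1.0]]
wrist_force: [0.6, 0.5, 0.1]
gripper_width: 0.739
gripper_force: 0.0
```

```bash
python3 go.py .6153 .3275 .12 24.2
```

```text
t 13.37 tcp [0.441  0.1185 0.1227] yaw 29.45 tilt [0.0056 0.0029] j6 83.8 w 64.3 F [0.6 0.5 0.1]
tx 254.5 ty -96.3 tz 4.2 az 0.0917 rows>= 6.5
```

Call:
servo_tool([
  {"tx": 25, "ty": -9, "tz": 0, "ax": 0, "ay": 0, "az": 0.01, "claw": 65},
  {"tx": 58, "ty": -22, "tz": 0, "ax": 0, "ay": 0, "az": 0.02, "claw": 65},
  {"tx": 94, "ty": -36, "tz": 0, "ax": 0, "ay": 0, "az": 0.03, "claw": 65},
  {"tx": 130, "ty": -49, "tz": 0, "ax": 0, "ay": 0, "az": 0.045, "claw": 65},
  {"tx": 166, "ty": -63, "tz": 0, "ax": 0, "ay": 0, "az": 0.06, "claw": 65},
  {"tx": 202, "ty": -76, "tz": 0, "ax": 0, "ay": 0, "az": 0.075, "claw": 65},
  {"tx": 234, "ty": -89, "tz": 0, "ax": 0, "ay": 0, "az": 0.09, "claw": 65},
  {"tx": 254.5, "ty": -96, "tz": 2, "ax": 0, "ay": 0, "az": 0.092, "claw": 65},
  {"tx": 254.5, "ty": -96, "tz": 2, "ax": 0, "ay": 0, "az": 0.092, "claw": 65},
  {"tx": 254.5, "ty": -96, "tz": 2, "ax": 0, "ay": 0, "az": 0.092, "claw": 65},
  {"tx": 254.5, "ty": -96, "tz": 2, "ax": 0, "ay": 0, "az": 0.092, "claw": 65},
])

```text
time_s: 14.28
tcp_pos: [0.6131, 0.3255, 0.1164]
ee_rot: [[0.913, 0.409, -0.001], [0.409, -0.913, -0.001], [-0.002, 0.0, -1.0]]
wrist_force: [-1.0, 0.7, 0.3]
gripper_width: 0.749
gripper_force: 0.0
```

```bash
python3 go.py .6153 .3275 .026 24.2;python3 - <<'E'
from ov import *
crops([("small_wheel",.6153,.3275,24.2,0),("compound_bar",.4395,.1176,29.4,.006),("small_stand",.601,.1155,0,0)],"o7.png",S=6,R=40)
E
```

```text
t 14.28 tcp [0.6131 0.3255 0.1164] yaw 24.12 tilt [-0.0014 -0.001 ] j6 72.9 w 65.2 F [-1.   0.7  0.3]
tx 3.0 ty -0.9 tz 90.4 az -0.0013 rows>= 2.2
```

View pics/o7.png

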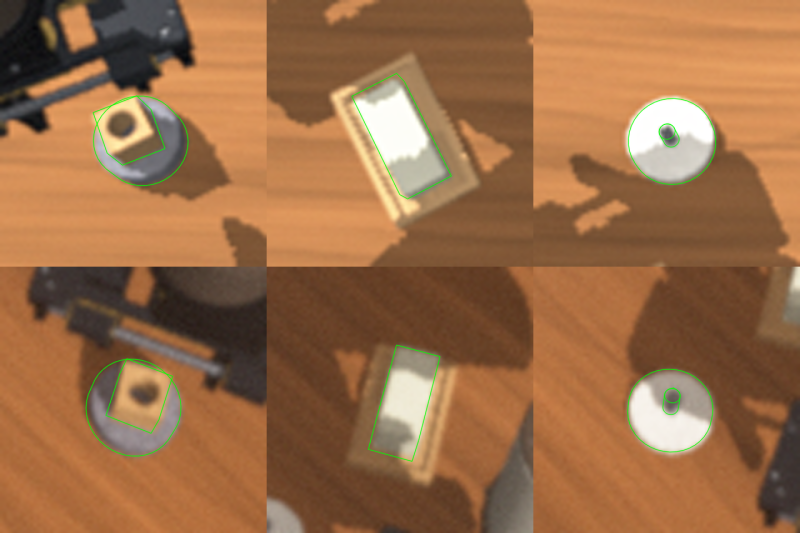

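The bar lies lengthwise inside the tray (top crop (400,135)). The small wheel and stand outlines match, so I'm grasping the wheel by its hub.

Call:
servo_tool([
  {"tx": 2, "ty": -1, "tz": 30, "ax": 0, "ay": 0, "az": 0, "claw": 65},
  {"tx": 3, "ty": -1, "tz": 60, "ax": 0, "ay": 0, "az": 0, "claw": 65},
  {"tx": 3, "ty": -1, "tz": 82, "ax": 0, "ay": 0, "az": 0, "claw": 65},
  {"tx": 3, "ty": -1, "tz": 90, "ax": 0, "ay": 0, "az": 0, "claw": 55},
  {"tx": 3, "ty": -1, "tz": 90, "ax": 0, "ay": 0, "az": 0, "claw": 45},
  {"tx": 3, "ty": -1, "tz": 90, "ax": 0, "ay": 0, "az": 0, "claw": 35},
  {"tx": 3, "ty": -1, "tz": 90, "ax": 0, "ay": 0, "az": 0, "claw": 25},
  {"tx": 3, "ty": -1, "tz": 90, "ax": 0, "ay": 0, "az": 0, "claw": 25},
  {"tx": 3, "ty": -1, "tz": 90, "ax": 0, "ay": 0, "az": 0, "claw": 25},
  {"tx": 3, "ty": -1, "tz": 90, "ax": 0, "ay": 0, "az": 0, "claw": 25},
])

```text
time_s: 15.22
tcp_pos: [0.617, 0.3289, 0.0291]
ee_rot: [[0.912, 0.409, 0.003], [0.409, -0.912, 0.002], [0.003, -0.0, -1.0]]
wrist_force: [-0.7, 0.3, 4.7]
gripper_width: 0.398
gripper_force: 28.7
```

```bash
python3 go.py .601 .1155 .12 24.2
```

```text
t 15.22 tcp [0.617  0.3289 0.0291] yaw 24.16 tilt [0.0027 0.0016] j6 72.9 w 34.6 F [-0.7  0.3  4.7]
tx -101.7 ty 188.1 tz -91.3 az -0.0006 rows>= 5.6
```

Call:
servo_tool([
  {"tx": 0, "ty": 0, "tz": -20, "ax": 0, "ay": 0, "az": 0, "claw": 25},
  {"tx": 0, "ty": 0, "tz": -50, "ax": 0, "ay": 0, "az": 0, "claw": 25},
  {"tx": -5, "ty": 9, "tz": -78, "ax": 0, "ay": 0, "az": 0, "claw": 25},
  {"tx": -18, "ty": 34, "tz": -91, "ax": 0, "ay": 0, "az": 0, "claw": 25},
  {"tx": -35, "ty": 66, "tz": -91, "ax": 0, "ay": 0, "az": 0, "claw": 25},
  {"tx": -52, "ty": 98, "tz": -91, "ax": 0, "ay": 0, "az": 0, "claw": 25},
  {"tx": -70, "ty": 130, "tz": -91, "ax": 0, "ay": 0, "az": 0, "claw": 25},
  {"tx": -86, "ty": 160, "tz": -91, "ax": 0, "ay": 0, "az": 0, "claw": 25},
  {"tx": -96, "ty": 180, "tz": -91, "ax": 0, "ay": 0, "az": 0, "claw": 25},
  {"tx": -99.7, "ty": 188, "tz": -85, "ax": 0, "ay": 0, "az": 0, "claw": 25},
  {"tx": -99.7, "ty": 188, "tz": -70, "ax": 0, "ay": 0, "az": 0, "claw": 25},
  {"tx": -99.7, "ty": 188, "tz": -60, "ax": 0, "ay": 0, "az": 0, "claw": 25},
])

```text
time_s: 16.22
tcp_pos: [0.6017, 0.1154, 0.0861]
ee_rot: [[0.913, 0.407, -0.0], [0.407, -0.913, 0.001], [-0.0, -0.001, -1.0]]
wrist_force: [-0.0, -0.4, -1.5]
gripper_width: 0.397
gripper_force: 28.7
```

Call:
servo_tool([
  {"tx": 0, "ty": 0, "tz": 0, "ax": 0, "ay": 0, "az": 0, "claw": 25},
  {"tx": 0, "ty": 0, "tz": 0, "ax": 0, "ay": 0, "az": 0, "claw": 25},
  {"tx": 0, "ty": 0, "tz": 0, "ax": 0, "ay": 0, "az": 0, "claw": 25},
])

```text
time_s: 16.47
tcp_pos: [0.6024, 0.1168, 0.0871]
ee_rot: [[0.912, 0.41, 0.001], [0.41, -0.912, -0.0], [0.0, 0.0, -1.0]]
wrist_force: [0.2, 1.0, -0.8]
gripper_width: 0.399
gripper_force: 28.7
```

```bash
python3 go.py .603 .1165 .039 24.2;python3 - <<'E'
from ov import *
s=sense();t=s["tcp_pos"]-.002*s["ee_rot"][:,0]
crops([("small_wheel",t[0],t[1],24.2,t[2]-.029),("small_stand",.601,.1155,0,0)],"o8.png",S=6,R=40)
E
```

```text
t 16.47 tcp [0.6024 0.1168 0.0871] yaw 24.21 tilt [ 0.0005 -0.    ] j6 88.1 w 34.7 F [ 0.2  1.  -0.8]
tx 0.4 ty 0.5 tz 48.1 az 0.0002 rows>= 1.2
```

View pics/o8.png

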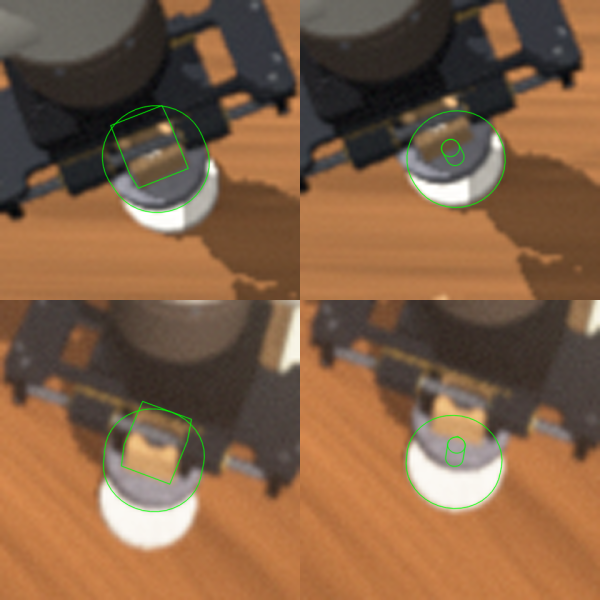

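The held wheel and the stand line up with their predictions in both views, so I'm lowering it.

Call:
servo_tool([
  {"tx": 0.4, "ty": 0.5, "tz": 8, "ax": 0, "ay": 0, "az": 0, "claw": 25},
  {"tx": 0.4, "ty": 0.5, "tz": 18, "ax": 0, "ay": 0, "az": 0, "claw": 25},
  {"tx": 0.4, "ty": 0.5, "tz": 28, "ax": 0, "ay": 0, "az": 0, "claw": 25},
  {"tx": 0.4, "ty": 0.5, "tz": 36, "ax": 0, "ay": 0, "az": 0, "claw": 25},
  {"tx": 0.4, "ty": 0.5, "tz": 42, "ax": 0, "ay": 0, "az": 0, "claw": 25},
  {"tx": 0.4, "ty": 0.5, "tz": 46, "ax": 0, "ay": 0, "az": 0, "claw": 25},
  {"tx": 0.4, "ty": 0.5, "tz": 47, "ax": 0, "ay": 0, "az": 0, "claw": 25},
  {"tx": 0.4, "ty": 0.5, "tz": 47, "ax": 0, "ay": 0, "az": 0, "claw": 25},
])

```text
time_s: 17.23
tcp_pos: [0.6027, 0.1157, 0.0397]
ee_rot: [[0.913, 0.409, -0.0], [0.409, -0.913, -0.0], [-0.0, 0.0, -1.0]]
wrist_force: [-0.2, -0.0, -1.7]
gripper_width: 0.396
gripper_force: 28.7
```

```bash
python3 go.py .603 .1165 .039 24.2
```

```text
t 17.23 tcp [0.6027 0.1157 0.0397] yaw 24.14 tilt [-0.0001 -0.0001] j6 88.2 w 34.5 F [-0.2 -0.  -1.7]
tx 0.6 ty -0.6 tz 0.7 az -0.0011 rows>= 0.0
```

Call:
servo_tool([
  {"tx": 0, "ty": 0, "tz": 1, "ax": 0, "ay": 0, "az": 0, "claw": 25},
  {"tx": 0, "ty": 0, "tz": 1, "ax": 0, "ay": 0, "az": 0, "claw": 45},
  {"tx": 0, "ty": 0, "tz": 1, "ax": 0, "ay": 0, "az": 0, "claw": 55},
  {"tx": 0, "ty": 0, "tz": 1, "ax": 0, "ay": 0, "az": 0, "claw": 65},
  {"tx": 0, "ty": 0, "tz": 1, "ax": 0, "ay": 0, "az": 0, "claw": 65},
  {"tx": 0, "ty": 0, "tz": -20, "ax": 0, "ay": 0, "az": 0, "claw": 65},
  {"tx": 0, "ty": 0, "tz": -55, "ax": 0, "ay": 0, "az": 0, "claw": 70},
  {"tx": 0, "ty": 0, "tz": -80, "ax": 0, "ay": 0, "az": 0, "claw": 70},
  {"tx": 0, "ty": 0, "tz": -85, "ax": 0, "ay": 0, "az": 0, "claw": 70},
])

```text
time_s: 17.98
tcp_pos: [0.6057, 0.1166, 0.1307]
ee_rot: [[0.912, 0.41, 0.01], [0.41, -0.912, 0.003], [0.01, 0.001, -1.0]]
wrist_force: [0.6, 0.7, -0.1]
gripper_width: 0.793
gripper_force: 0.0
```

```bash
python3 go.py .611 -.311 .125 -20
```

```text
t 17.98 tcp [0.6057 0.1166 0.1307] yaw 24.2 tilt [0.0098 0.0029] j6 88.2 w 69.0 F [ 0.6  0.7 -0.1]
tx -170.5 ty 392.2 tz 4.5 az 0.7715 rows>= 10.3
```

Call:
servo_tool([
  {"tx": -8, "ty": 18, "tz": 0, "ax": 0, "ay": 0, "az": 0.04, "claw": 75},
  {"tx": -22, "ty": 50, "tz": 0, "ax": 0, "ay": 0, "az": 0.1, "claw": 75},
  {"tx": -37, "ty": 85, "tz": 0, "ax": 0, "ay": 0, "az": 0.17, "claw": 75},
  {"tx": -53, "ty": 122, "tz": 0, "ax": 0, "ay": 0, "az": 0.24, "claw": 75},
  {"tx": -69, "ty": 159, "tz": 0, "ax": 0, "ay": 0, "az": 0.32, "claw": 75},
  {"tx": -85, "ty": 196, "tz": 0, "ax": 0, "ay": 0, "az": 0.4, "claw": 75},
  {"tx": -101, "ty": 233, "tz": 0, "ax": 0, "ay": 0, "az": 0.48, "claw": 75},
  {"tx": -117, "ty": 270, "tz": 0, "ax": 0, "ay": 0, "az": 0.56, "claw": 75},
  {"tx": -133, "ty": 307, "tz": 0, "ax": 0, "ay": 0, "az": 0.64, "claw": 75},
  {"tx": -149, "ty": 343, "tz": 0, "ax": 0, "ay": 0, "az": 0.71, "claw": 75},
  {"tx": -162, "ty": 372, "tz": 0, "ax": 0, "ay": 0, "az": 0.76, "claw": 75},
  {"tx": -170, "ty": 392, "tz": 0, "ax": 0, "ay": 0, "az": 0.77, "claw": 75},
])

```text
time_s: 18.98
tcp_pos: [0.6068, -0.3148, 0.1244]
ee_rot: [[0.938, -0.346, -0.001], [-0.346, -0.938, -0.0], [-0.001, 0.0, -1.0]]
wrist_force: [0.3, 0.1, -0.2]
gripper_width: 0.866
gripper_force: 0.0
```

Call:
servo_tool([
  {"tx": 0, "ty": 0, "tz": 0, "ax": 0, "ay": 0, "az": 0, "claw": 75},
  {"tx": 0, "ty": 0, "tz": 0, "ax": 0, "ay": 0, "az": 0, "claw": 75},
  {"tx": 0, "ty": 0, "tz": 0, "ax": 0, "ay": 0, "az": 0, "claw": 75},
])

```text
time_s: 19.23
tcp_pos: [0.6074, -0.3111, 0.1245]
ee_rot: [[0.94, -0.342, -0.001], [-0.342, -0.94, 0.001], [-0.001, -0.0, -1.0]]
wrist_force: [-0.0, 0.4, 0.4]
gripper_width: 0.863
gripper_force: 0.0
```

```bash
python3 go.py .611 -.311 .026 -20;python3 - <<'E'
from ov import *
crops([("large_wheel",.611,-.311,-20,0),("small_wheel",.601,.1155,24.2,.01),("large_stand",.6053,-.1205,0,0)],"o9.png",S=6,R=44)
E
```

```text
t 19.23 tcp [ 0.6074 -0.3111  0.1245] yaw -19.98 tilt [-0.0008  0.0005] j6 83.6 w 75.0 F [-0.   0.4  0.4]
tx 3.5 ty -1.3 tz 98.5 az 0.0004 rows>= 2.4
```

View pics/o9.png

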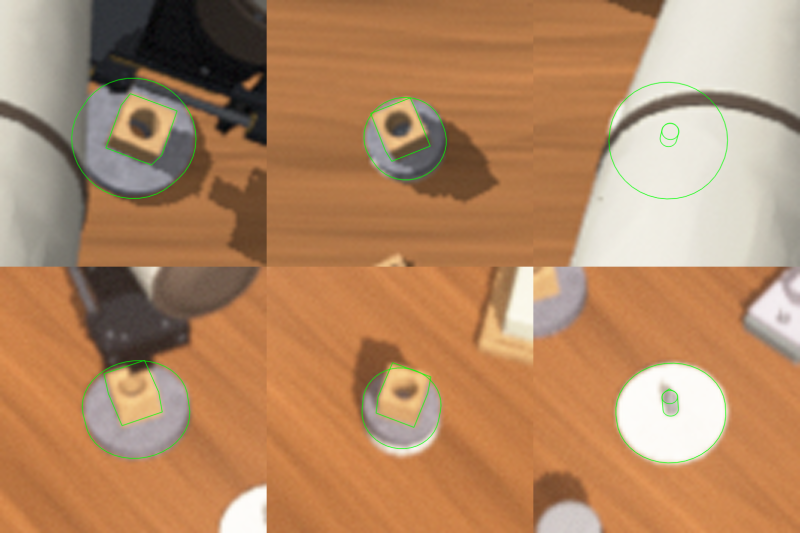

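Hub at -20° confirmed. The small wheel is seated on its stand (scene crop (402,410)) and the large stand's outline fits. I'm grasping the large wheel.

Call:
servo_tool([
  {"tx": 2, "ty": -1, "tz": 30, "ax": 0, "ay": 0, "az": 0, "claw": 75},
  {"tx": 3, "ty": -1, "tz": 65, "ax": 0, "ay": 0, "az": 0, "claw": 75},
  {"tx": 3, "ty": -1, "tz": 88, "ax": 0, "ay": 0, "az": 0, "claw": 75},
  {"tx": 3, "ty": -1, "tz": 97, "ax": 0, "ay": 0, "az": 0, "claw": 65},
  {"tx": 3, "ty": -1, "tz": 97, "ax": 0, "ay": 0, "az": 0, "claw": 55},
  {"tx": 3, "ty": -1, "tz": 97, "ax": 0, "ay": 0, "az": 0, "claw": 45},
  {"tx": 3, "ty": -1, "tz": 97, "ax": 0, "ay": 0, "az": 0, "claw": 30},
  {"tx": 3, "ty": -1, "tz": 97, "ax": 0, "ay": 0, "az": 0, "claw": 30},
  {"tx": 3, "ty": -1, "tz": 97, "ax": 0, "ay": 0, "az": 0, "claw": 30},
  {"tx": 3, "ty": -1, "tz": 97, "ax": 0, "ay": 0, "az": 0, "claw": 30},
  {"tx": 3, "ty": -1, "tz": 97, "ax": 0, "ay": 0, "az": 0, "claw": 30},
])

```text
time_s: 20.25
tcp_pos: [0.6118, -0.3119, 0.0297]
ee_rot: [[0.94, -0.342, 0.003], [-0.342, -0.94, -0.001], [0.003, -0.0, -1.0]]
wrist_force: [-0.5, 1.7, 5.5]
gripper_width: 0.462
gripper_force: 29.6
```

```bash
python3 go.py .6053 -.1205 .12 -20
```

```text
t 20.25 tcp [ 0.6118 -0.3119  0.0297] yaw -19.97 tilt [ 0.0027 -0.0008] j6 83.6 w 40.2 F [-0.5  1.7  5.5]
tx -71.2 ty -177.6 tz -90.5 az 0.0005 rows>= 5.1
```

Call:
servo_tool([
  {"tx": 0, "ty": 0, "tz": -20, "ax": 0, "ay": 0, "az": 0, "claw": 30},
  {"tx": 0, "ty": 0, "tz": -50, "ax": 0, "ay": 0, "az": 0, "claw": 30},
  {"tx": -3, "ty": -8, "tz": -78, "ax": 0, "ay": 0, "az": 0, "claw": 30},
  {"tx": -12, "ty": -31, "tz": -91, "ax": 0, "ay": 0, "az": 0, "claw": 30},
  {"tx": -25, "ty": -63, "tz": -91, "ax": 0, "ay": 0, "az": 0, "claw": 30},
  {"tx": -38, "ty": -96, "tz": -91, "ax": 0, "ay": 0, "az": 0, "claw": 30},
  {"tx": -51, "ty": -129, "tz": -91, "ax": 0, "ay": 0, "az": 0, "claw": 30},
  {"tx": -62, "ty": -157, "tz": -91, "ax": 0, "ay": 0, "az": 0, "claw": 30},
  {"tx": -68, "ty": -172, "tz": -91, "ax": 0, "ay": 0, "az": 0, "claw": 30},
  {"tx": -70, "ty": -177.6, "tz": -85, "ax": 0, "ay": 0, "az": 0, "claw": 30},
  {"tx": -70, "ty": -177.6, "tz": -70, "ax": 0, "ay": 0, "az": 0, "claw": 30},
  {"tx": -70, "ty": -177.6, "tz": -60, "ax": 0, "ay": 0, "az": 0, "claw": 30},
])

```text
time_s: 21.25
tcp_pos: [0.6051, -0.1205, 0.0866]
ee_rot: [[0.94, -0.342, -0.001], [-0.342, -0.94, 0.0], [-0.001, 0.0, -1.0]]
wrist_force: [0.1, 0.4, -1.4]
gripper_width: 0.463
gripper_force: 29.5
```

Call:
servo_tool([
  {"tx": 0, "ty": 0, "tz": 0, "ax": 0, "ay": 0, "az": 0, "claw": 30},
  {"tx": 0, "ty": 0, "tz": 0, "ax": 0, "ay": 0, "az": 0, "claw": 30},
  {"tx": 0, "ty": 0, "tz": 0, "ax": 0, "ay": 0, "az": 0, "claw": 30},
])

```text
time_s: 21.5
tcp_pos: [0.606, -0.1217, 0.088]
ee_rot: [[0.939, -0.343, 0.0], [-0.343, -0.939, -0.0], [0.0, 0.0, -1.0]]
wrist_force: [-0.8, 1.2, -1.2]
gripper_width: 0.454
gripper_force: 29.5
```

```bash
python3 go.py .6062 -.1208 .0397 -20;python3 - <<'E'
from ov import *
s=sense();t=s["tcp_pos"]-.001*s["ee_rot"][:,0]
crops([("large_wheel",t[0],t[1],-20,t[2]-.0297),("large_stand",.6053,-.1205,0,0)],"o10.png",S=6,R=44)
E
```

```text
t 21.5 tcp [ 0.606  -0.1217  0.088 ] yaw -20.04 tilt [ 0.0001 -0.0003] j6 66.3 w 39.5 F [-0.8  1.2 -1.2]
tx -0.1 ty -0.9 tz 48.3 az -0.0006 rows>= 1.2
```

View pics/o10.png

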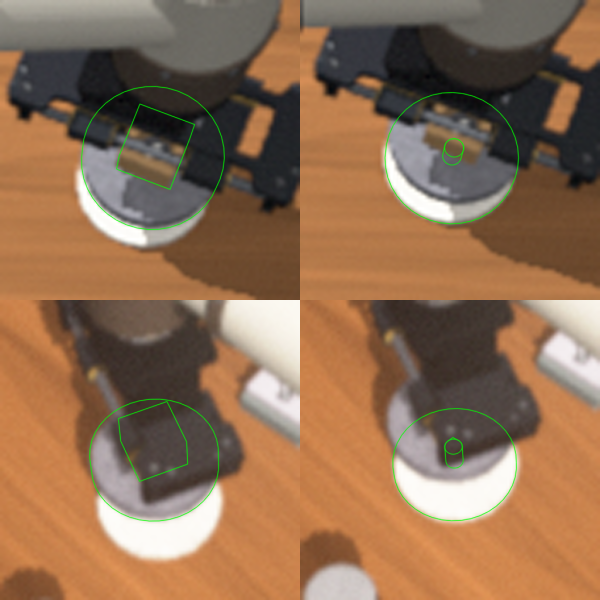

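The large wheel and its stand match their outlines in both views, so I'm lowering it.

Call:
servo_tool([
  {"tx": 0, "ty": -0.7, "tz": 8, "ax": 0, "ay": 0, "az": 0, "claw": 30},
  {"tx": 0, "ty": -0.7, "tz": 18, "ax": 0, "ay": 0, "az": 0, "claw": 30},
  {"tx": 0, "ty": -0.7, "tz": 28, "ax": 0, "ay": 0, "az": 0, "claw": 30},
  {"tx": 0, "ty": -0.7, "tz": 36, "ax": 0, "ay": 0, "az": 0, "claw": 30},
  {"tx": 0, "ty": -0.7, "tz": 42, "ax": 0, "ay": 0, "az": 0, "claw": 30},
  {"tx": 0, "ty": -0.7, "tz": 46, "ax": 0, "ay": 0, "az": 0, "claw": 30},
  {"tx": 0, "ty": -0.7, "tz": 47, "ax": 0, "ay": 0, "az": 0, "claw": 30},
  {"tx": 0, "ty": -0.7, "tz": 47, "ax": 0, "ay": 0, "az": 0, "claw": 30},
])

```text
time_s: 22.27
tcp_pos: [0.606, -0.1202, 0.0406]
ee_rot: [[0.94, -0.342, -0.0], [-0.342, -0.94, -0.0], [-0.0, 0.0, -1.0]]
wrist_force: [0.1, 0.2, -2.0]
gripper_width: 0.462
gripper_force: 29.5
```

```bash
python3 go.py .6062 -.1208 .0397 -20
```

```text
t 22.27 tcp [ 0.606  -0.1202  0.0406] yaw -19.98 tilt [-0.0004 -0.0001] j6 66.2 w 40.2 F [ 0.1  0.2 -2. ]
tx 0.4 ty 0.5 tz 0.9 az 0.0003 rows>= 0.0
```

Release, go up, then withdraw toward the robot, clear of everything, for a final look.

Call:
servo_tool([
  {"tx": 0, "ty": 0, "tz": 1, "ax": 0, "ay": 0, "az": 0, "claw": 30},
  {"tx": 0, "ty": 0, "tz": 1, "ax": 0, "ay": 0, "az": 0, "claw": 50},
  {"tx": 0, "ty": 0, "tz": 1, "ax": 0, "ay": 0, "az": 0, "claw": 65},
  {"tx": 0, "ty": 0, "tz": 1, "ax": 0, "ay": 0, "az": 0, "claw": 70},
  {"tx": 0, "ty": 0, "tz": 1, "ax": 0, "ay": 0, "az": 0, "claw": 70},
  {"tx": 0, "ty": 0, "tz": -20, "ax": 0, "ay": 0, "az": 0, "claw": 70},
  {"tx": 0, "ty": 0, "tz": -55, "ax": 0, "ay": 0, "az": 0, "claw": 70},
  {"tx": 0, "ty": 0, "tz": -95, "ax": 0, "ay": 0, "az": 0, "claw": 70},
  {"tx": 0, "ty": 0, "tz": -135, "ax": 0, "ay": 0, "az": 0, "claw": 70},
  {"tx": 0, "ty": 0, "tz": -160, "ax": 0, "ay": 0, "az": 0, "claw": 70},
])

```text
time_s: 23.1
tcp_pos: [0.6076, -0.1205, 0.2063]
ee_rot: [[0.94, -0.341, 0.007], [-0.341, -0.94, -0.001], [0.007, -0.001, -1.0]]
wrist_force: [1.6, 0.7, -0.0]
gripper_width: 0.803
gripper_force: 0.0
```

Call:
servo_tool([
  {"tx": 0, "ty": 25, "tz": 0, "ax": 0, "ay": 0, "az": 0, "claw": 70},
  {"tx": 0, "ty": 60, "tz": 0, "ax": 0, "ay": 0, "az": 0, "claw": 70},
  {"tx": 0, "ty": 95, "tz": 0, "ax": 0, "ay": 0, "az": 0, "claw": 70},
  {"tx": 0, "ty": 130, "tz": 0, "ax": 0, "ay": 0, "az": 0, "claw": 70},
  {"tx": 0, "ty": 165, "tz": 0, "ax": 0, "ay": 0, "az": 0, "claw": 70},
  {"tx": 0, "ty": 200, "tz": 0, "ax": 0, "ay": 0, "az": 0, "claw": 70},
  {"tx": 0, "ty": 235, "tz": 0, "ax": 0, "ay": 0, "az": 0, "claw": 70},
  {"tx": 0, "ty": 265, "tz": 0, "ax": 0, "ay": 0, "az": 0, "claw": 70},
  {"tx": 0, "ty": 280, "tz": 0, "ax": 0, "ay": 0, "az": 0, "claw": 70},
  {"tx": 0, "ty": 280, "tz": 0, "ax": 0, "ay": 0, "az": 0, "claw": 70},
  {"tx": 0, "ty": 280, "tz": 0, "ax": 0, "ay": 0, "az": 0, "claw": 70},
])

```text
time_s: 24.02
tcp_pos: [0.51, -0.3837, 0.2008]
ee_rot: [[0.939, -0.343, 0.0], [-0.343, -0.939, 0.0], [-0.0, -0.0, -1.0]]
wrist_force: [1.0, 0.2, -0.6]
gripper_width: 0.807
gripper_force: 0.0
```

```bash
python3 - <<'E'
from ov import *
crops([("large_wheel",.6053,-.1205,-20,.01),("small_wheel",.601,.1155,24.2,.01),("rest_plate",.434,-.1205,7.8,.02),("compound_bar",.4395,.1176,29.4,.006)],"o11.png",S=6,R=44)
E
```

```text
(no output)
```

View pics/o11.png

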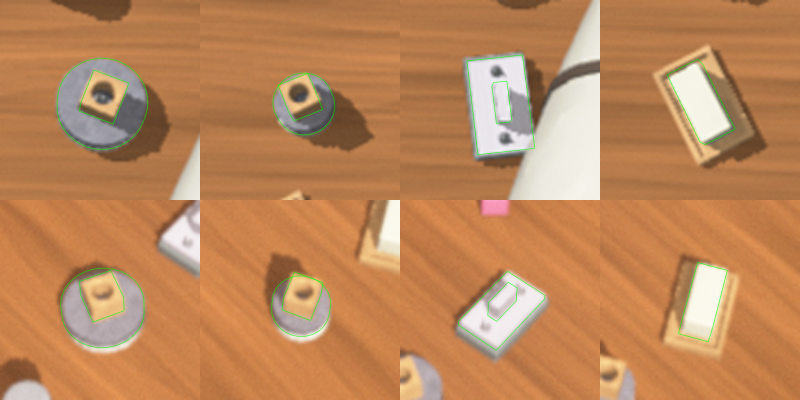

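All four are in place: the wheels on their stands (top crop (102,103) and (303,103)), the plate on its pins (500,103) and the bar in the tray (700,103).

```bash
python3 -c "
from station import *
print(finish_job())"
```

```text
the job is handed in; nothing more can be done
None
```

The job is handed in: both wheels are on their stands, the bar is in the tray and the plate is on its pins, all confirmed in the last pictures; the arm is clear, the jar and brush were never touched, and it took about 24 s of the 112 s.

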